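# Put the washed cutlery away in the cutlery tray

## Robot

A 7-joint arm with a two-finger parallel gripper is mounted at the origin on a cart in front of the work surface, level with it; the furniture and walls round the work are solid. World frame = base frame: x ahead of the robot, y to its left, z up, the work surface at z = 0. Lengths are in m, angles in rad, forces in N, time in s.
With the tool pointing down it reaches from about 0.4 to 0.875 m from the base axis. Payload 6.5 kg.
Tool frame: the origin (TCP) lies between the finger pads; the fingertips stand 19 mm ahead of it and the grasp point (between the pads) is the TCP; z points along the fingers, y is the line along which they close (so a half turn about z gives the same grasp; the last joint's range is limited). The gripper opens to 88 mm and grips with 3 to 60 N. Pads are 18 mm wide; open, the fingers measure 123 mm over their backs; the gripper's body (75 mm by 187 mm) begins 45 mm behind the grasp point.
Start: joints at [1.039, 0.536, -0.004, 1.538, 0.003, 1.067, -0.071], TCP at [0.292, -0.581, 0.258] pointing down, gripper open.
Joint ranges: [-2.7, 2.7], [-0.37, 2.16], [-1.27, 1.26], [0.24, 2.4], [-1.31, 4.45], [0.19, 1.91], [-2.76, 2.76]. Speed limits (rad/s): [2.39, 2.39, 3.14, 3.14, 3.14, 3.14, 3.14].

## Interface

Orientations are given as a unit quaternion [w, x, y, z].
In Python, from workcell import robot gives the robot as it stands. The module is installed in compiled form; this text tells all that it offers.
- The arm moves only by the shell command python3 -m pendant 'ROWS' [OPENING]. ROWS is JSON, one flat list of numbers, 4 for each row, row after row: the shift along the tool's x, y, z in mm, then the turn about the tool's z in rad. In form: [dx, dy, dz, spin, dx, dy, dz, spin, ...]. A call has 1 to 12 rows; each row shifts and turns the commanded pose from where the row before left it, along the tool's axes as they then stand; what a row does not reach is not made up. A row lasts 1/8 s, in which the tool goes at most 62.5 mm and 10.7 degrees, less where a joint would pass 70% of its speed; a pose out of reach is approached as far as the arm can. A call with a gripper value outside its range is refused whole. OPENING is the closure, from 0 (fully open) to 1 (shut), set as the call begins (- or left out, the last holds). The fingers move at their own pace and stop on an object; the grip force is fixed at half the most. Time passes only in rows, so rows that do not move let the fingers close. It gives the time, the measured TCP pose, the force, the opening and the grip force at its end, in the units of the state.
- robot.read_state(): the state, without advancing time (a new reading comes with each control period).
- robot.snapshot(name): name is "scene" or "top" or "wrist"; returns the picture (384x512x3 uint8, blue, green, red); there is no depth.
- robot.calibration(name): a dict with "fx", "fy", "cx", "cy" (pixels), "T" (4x4, takes a point from camera to world coordinates). Camera axes: x right, y down, z forward; pixel columns grow to the right and rows downward; lengths in m; the calibration is good to about 2 mm. A picture is of the moment at which its call begins: read the wrist's pose just before it. calibration takes no time and is no camera call; for the wrist camera it gives the pose at the moment of the call.
- robot.hand_in(): hands the job in; it is judged then, once.
The state is a dict: "t": time; "joints": joint angles; "qd": joint speeds; "effort": joint torques, N m; "eef_pos": TCP position; "tcp_rot": TCP orientation; "force": force on the tool from outside, world axes, zero at the start; "moment": the same for the moment, N m; "width": finger opening in m; "grasp_force": force on a finger pad.
Only numpy, scipy, OpenCV 4.12 (cv2) and the standard library are available. Lean on these libraries where they do the work, as an engineer would, in place of code of your own. Each camera call takes 0.05 s, during which the arm holds its last target. There are 200 camera calls.

## Task

The washed knife, fork, tablespoon and teaspoon lie on the drying mat. Put them away: lay each one lengthwise in the bay of the cutlery tray that already holds a piece of its own kind, so that every bay ends with a matching pair. Lay the pieces in rather than dropping them from high above the tray, and leave the cutlery already in the tray in its bays.

Things in the scene. Friction and masses are not known exactly. Their poses are not given: they have to be found in the camera images.
- tray: Open wooden cutlery tray, fixed, 280 x 338 x 44 mm, left or right of the dark drying mat (270 x 360, 4 thick, fixed; four pieces side by side on it). Origin: centre of underside; x along the bays, y across. Four bays 264 x 76 mm, mid-lines y = -123, -41, 41, 123; floor at z = 6, divider tops z = 36. One piece lies in each bay; which kind is in which changes.
- knife: Washed dinner knife on the mat, 220 mm, on its flat side. Origin in its rest plane at the balance point, x to the tip: handle (8 mm thick, 13 to 17 wide) from x = -87 to 15, blade (3 mm thick, to 21 wide, rounded tip) to x = 133. Grip across the handle at the origin: 15 mm wide, z 0 to 8. About 75 g.
- fork: Washed dinner fork on the mat, 208 mm, tines up. Origin in its rest plane at the balance point, x to the head: arched handle from x = -109 (19 mm wide), head with four tines, 28 wide, to x = 99. Grip across the handle at the origin: 10.5 mm wide, 4 thick, its middle at z = 10.6 mm. About 48 g.
- tablespoon: Washed tablespoon on the mat, 205 mm, bowl up. Origin in its rest plane at the balance point, x to the head: arched handle from x = -112 (19 mm wide), oval bowl 64 x 44, 12 high, to x = 93. Grip across the handle at the origin: 10.5 mm wide, 4 thick, its middle at z = 11.7 mm. About 58 g.
- teaspoon: Washed teaspoon on the mat, clearly the smallest piece, 142 mm, bowl up. Origin in its rest plane at the balance point, x to the head: arched handle from x = -74 (14 mm wide), oval bowl 44 x 31, 9 high, to x = 68. Grip across the handle at the origin: 9 mm wide, 4 thick, its middle at z = 9 mm. About 28 g.
- tray_knife: The knife already in the tray, loose, along the middle of one bay, which it marks as the bay for its kind. Same shape, size, origin and axes as the knife on the mat.
- tray_fork: The fork already in the tray, loose, along the middle of one bay, which it marks as the bay for its kind. Same shape, size, origin and axes as the fork on the mat.
- tray_tablespoon: The tablespoon already in the tray, loose, along the middle of one bay, which it marks as the bay for its kind. Same shape, size, origin and axes as the tablespoon on the mat.
- tray_teaspoon: The teaspoon already in the tray, loose, along the middle of one bay, which it marks as the bay for its kind. Same shape, size, origin and axes as the teaspoon on the mat.
There are look-alikes about, which are no part of the job. What is shaped like the teaspoon but red is not meant.

How it is judged:
At the end, for the whole second after the job is handed in: Each piece lies at rest in the bay that holds the tray piece of its kind: both origins within 40 mm of that bay's middle line, 85 mm of the tray's middle along it and under 36 mm above the tray's underside, lengthwise to 0.4 rad (either end first, either side up, stacked or side by side) (z of each of knife, tray_knife, fork, tray_fork, tablespoon, tray_tablespoon, teaspoon, tray_teaspoon in the frame of tray below 0.036 m and x of knife in the frame of tray between -0.085 and 0.085 m and angle between the x axis of each of knife, tray_knife, fork, tray_fork, tablespoon, tray_tablespoon, teaspoon, tray_teaspoon and the x axis of tray, either way round below 0.4 rad and linear speed of each of knife, tray_knife, fork, tray_fork, tablespoon, tray_tablespoon, teaspoon, tray_teaspoon below 0.02 m/s and x of tray_knife in the frame of tray between -0.085 and 0.085 m and ((y of knife in the frame of tray between -0.163 and -0.083 m and y of tray_knife in the frame of tray between -0.163 and -0.083 m) or (y of knife in the frame of tray between -0.081 and -0.001 m and y of tray_knife in the frame of tray between -0.081 and -0.001 m) or (y of knife in the frame of tray between 0.001 and 0.081 m and y of tray_knife in the frame of tray between 0.001 and 0.081 m) or (y of knife in the frame of tray between 0.083 and 0.163 m and y of tray_knife in the frame of tray between 0.083 and 0.163 m)) and x of fork in the frame of tray between -0.085 and 0.085 m and x of tray_fork in the frame of tray between -0.085 and 0.085 m and ((y of fork in the frame of tray between -0.163 and -0.083 m and y of tray_fork in the frame of tray between -0.163 and -0.083 m) or (y of fork in the frame of tray between -0.081 and -0.001 m and y of tray_fork in the frame of tray between -0.081 and -0.001 m) or (y of fork in the frame of tray between 0.001 and 0.081 m and y of tray_fork in the frame of tray between 0.001 and 0.081 m) or (y of fork in the frame of tray between 0.083 and 0.163 m and y of tray_fork in the frame of tray between 0.083 and 0.163 m)) and x of tablespoon in the frame of tray between -0.085 and 0.085 m and x of tray_tablespoon in the frame of tray between -0.085 and 0.085 m and ((y of tablespoon in the frame of tray between -0.163 and -0.083 m and y of tray_tablespoon in the frame of tray between -0.163 and -0.083 m) or (y of tablespoon in the frame of tray between -0.081 and -0.001 m and y of tray_tablespoon in the frame of tray between -0.081 and -0.001 m) or (y of tablespoon in the frame of tray between 0.001 and 0.081 m and y of tray_tablespoon in the frame of tray between 0.001 and 0.081 m) or (y of tablespoon in the frame of tray between 0.083 and 0.163 m and y of tray_tablespoon in the frame of tray between 0.083 and 0.163 m)) and x of teaspoon in the frame of tray between -0.085 and 0.085 m and x of tray_teaspoon in the frame of tray between -0.085 and 0.085 m and ((y of teaspoon in the frame of tray between -0.163 and -0.083 m and y of tray_teaspoon in the frame of tray between -0.163 and -0.083 m) or (y of teaspoon in the frame of tray between -0.081 and -0.001 m and y of tray_teaspoon in the frame of tray between -0.081 and -0.001 m) or (y of teaspoon in the frame of tray between 0.001 and 0.081 m and y of tray_teaspoon in the frame of tray between 0.001 and 0.081 m) or (y of teaspoon in the frame of tray between 0.083 and 0.163 m and y of tray_teaspoon in the frame of tray between 0.083 and 0.163 m))); the robot touches nothing.
It fails at once if a piece was let go high above the tray (more than 75 mm above the worktop) ((height (world z) of knife above 0.075 m and contact force between the fingers and knife below 0.01 N) or (height (world z) of fork above 0.075 m and contact force between the fingers and fork below 0.01 N) or (height (world z) of tablespoon above 0.075 m and contact force between the fingers and tablespoon below 0.01 N) or (height (world z) of teaspoon above 0.075 m and contact force between the fingers and teaspoon below 0.01 N)).
It fails at once if a piece that was already in the tray was lifted out of its bay (height (world z) of any of tray_knife, tray_fork, tray_tablespoon, tray_teaspoon above 0.06 m).
It also fails if it takes over 102 s, if anything falls off the work surface, if the arm or the gripper's body presses on something with over 40 N, if the wrist force passes 120 N, or if a joint passes its speed limit or range.

## Working session

There is one attempt and no reset: what is moved stays moved. The work goes in short steps, Python scripts to look and compute and a shell command to move; the robot and the scene stay as the last step left them, time stands still between calls to the robot, and variables do not carry over. Pictures are saved under pics/ and viewed, at most 14 in all, crops included, and the job is handed in when it is done.

```bash
mkdir -p pics; python3 - <<'E'
from workcell import robot
import cv2
for n in("scene","top"):
    cv2.imwrite(f"pics/{n}0.png",robot.snapshot(n)); c=robot.calibration(n); print(n,c)
s=robot.read_state(); print(s['t'],s['eef_pos'],s['tcp_rot'],s['width'])
E
```

```text
scene {'fx': 413.5581021171874, 'fy': 413.5581021171874, 'cx': 252.85220438687602, 'cy': 199.4747852398427, 'T': array([[-0.740844  , -0.35128486,  0.57249376, -0.25572011],
       [-0.67163039,  0.39748627, -0.62523378,  0.69444889],
       [-0.00792325, -0.84770491, -0.53040891,  0.68642809],
       [ 0.        ,  0.        ,  0.        ,  1.        ]])}
top {'fx': 408.7984297590773, 'fy': 408.7984297590773, 'cx': 260.87496156495314, 'cy': 187.7558664985813, 'T': array([[ 0.01023619, -0.99674182,  0.08000607,  0.35730581],
       [-0.99993973, -0.01052083, -0.00313695, -0.0782112 ],
       [ 0.00396846, -0.07996913, -0.99678944,  1.29306117],
       [ 0.        ,  0.        ,  0.        ,  1.        ]])}
0.1 [ 0.29170955 -0.58029174  0.25693122] [-7.49023816e-04  9.72986689e-01  2.30859875e-01 -2.43548058e-04] 0.08823957612199251
```

View pics/top0.png

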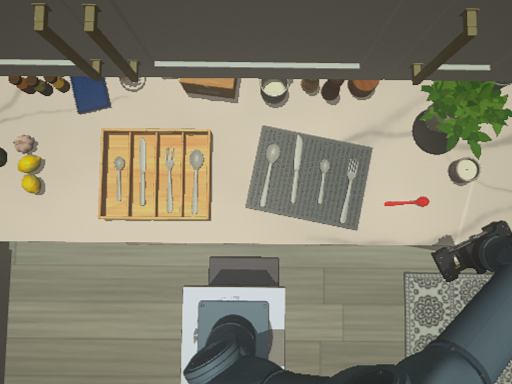

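View pics/scene0.png

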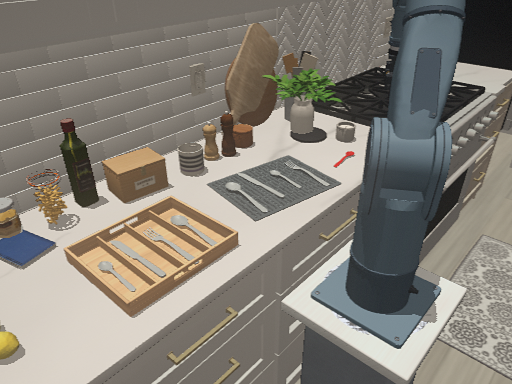

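The mat lies right and the tray left. In the top view the mat pieces, from left to right, are tablespoon (268,175), knife (297,168), teaspoon (323,180) and fork (349,190). The tray bays from left (+y) hold teaspoon (119,178), knife (142,172), fork (169,180) and tablespoon (196,180). The scene view shows the same order, with the red spoon lying off the mat.

```bash
cat > h.py <<'E'
import numpy as np, cv2
from workcell import robot
def ray(c,uv):
    d=c['T'][:3,:3]@np.array([(uv[0]-c['cx'])/c['fx'],(uv[1]-c['cy'])/c['fy'],1.]); return c['T'][:3,3],d/np.linalg.norm(d)
def onplane(c,uv,z):
    o,d=ray(c,uv); return o+d*(z-o[2])/d[2]
def tri(c1,u1,c2,u2):
    o1,d1=ray(c1,u1);o2,d2=ray(c2,u2)
    A=np.stack([d1,-d2],1); s=np.linalg.lstsq(A,o2-o1,rcond=None)[0]
    p,q=o1+d1*s[0],o2+d2*s[1]; return (p+q)/2,np.linalg.norm(p-q)
def blobs(m,n):
    cs=cv2.findContours(m,cv2.RETR_EXTERNAL,cv2.CHAIN_APPROX_NONE)[0]
    return sorted(cs,key=cv2.contourArea)[::-1][:n]
def ends(m,cn):
    k=np.zeros_like(m); cv2.drawContours(k,[cn],-1,255,-1); ys,xs=np.nonzero(k)
    P=np.stack([xs,ys],1).astype(float); c=P.mean(0); a=np.linalg.svd(P-c,full_matrices=False)[2][0]
    t=(P-c)@a; w=lambda s:P[s].mean(0)
    return w(t<t.min()+1.5),w(t>t.max()-1.5),c,len(P)
E
python3 - <<'E'
from h import *
R={}
for n,mp,tp in(("top",[(262,129),(369,150),(356,227),(249,206)],[(106,135),(207,135),(207,215),(106,215)]),("scene",[(212,185),(283,160),(336,184),(268,212)],[(80,253),(170,206),(230,240),(132,292)])):
    im=robot.snapshot(n); c=robot.calibration(n); hsv=cv2.cvtColor(im,cv2.COLOR_BGR2HSV)
    for tag,poly,mask in(("mat",mp,hsv[...,2]>140),("tray",tp,(hsv[...,1]<65)&(hsv[...,2]>90))):
        r=np.zeros(im.shape[:2],np.uint8); cv2.fillPoly(r,[np.array(poly)],255)
        m=cv2.morphologyEx((r&(mask*255).astype(np.uint8)),cv2.MORPH_CLOSE,np.ones((3,3)))
        L=[]
        for b in blobs(m,4):
            e=ends(m,b); L.append((e[2][0],e)); cv2.drawContours(im,[b],-1,(0,0,255),1)
        L.sort(key=lambda x:x[0])
        R[n,tag]=[x[1] for x in L],c
    cv2.imwrite(f"pics/{n}1.png",im)
    globals()[n]=im
for tag,z in(("mat",.010),("tray",.012)):
    A,ca=R["top",tag];B,cb=R["scene",tag]
    for a,b in zip(A,B):
        top=sorted(a[:2],key=lambda p:p[1]); 
        P=[onplane(ca,p,z) for p in top]; ln=np.linalg.norm(P[0]-P[1])
        print(tag,a[3],b[3],'far',P[0].round(3),'near',P[1].round(3),'len',ln.round(3),'yaw',np.arctan2(*(P[0]-P[1])[[1,0]]).round(3))
        sc=b[:2]
        # match: minimal ray miss
        best=min(([tri(ca,top[0],cb,sc[i]),tri(ca,top[1],cb,sc[1-i])] for i in(0,1)),key=lambda t:t[0][1]+t[1][1])
        print('   tri',best[0][0].round(3),best[0][1].round(4),best[1][0].round(3),best[1][1].round(4))
ct=R["top","mat"][1]
v=np.vstack([cv2.resize(top_[110:240,90:380],None,fx=2.6,fy=2.6) for top_ in [globals()["top"]]])
cv2.imwrite("pics/chk.png",v)
E
```

```text
mat 367 217 far [ 0.599 -0.123  0.01 ] near [ 0.405 -0.085  0.01 ] len 0.197 yaw -0.189
   tri [ 0.601 -0.12   0.01 ] 0.0065 [ 0.405 -0.086  0.009] 0.0006
mat 353 174 far [ 0.625 -0.2    0.01 ] near [ 0.419 -0.182  0.01 ] len 0.207 yaw -0.085
   tri [ 0.626 -0.201  0.001] 0.0012 [ 0.419 -0.182  0.012] 0.0003
mat 185 92 far [ 0.549 -0.284  0.01 ] near [ 0.416 -0.267  0.01 ] len 0.134 yaw -0.127
   tri [ 0.551 -0.283  0.01 ] 0.0042 [ 0.417 -0.267  0.007] 0.0015
mat 332 136 far [ 0.55  -0.372  0.01 ] near [ 0.357 -0.337  0.01 ] len 0.196 yaw -0.18
   tri [ 0.553 -0.371  0.007] 0.0067 [ 0.356 -0.338  0.008] 0.0017
tray 211 263 far [0.551 0.368 0.012] near [0.419 0.363 0.012] len 0.132 yaw 0.038
   tri [0.553 0.37  0.012] 0.0061 [0.419 0.365 0.008] 0.0015
tray 365 400 far [0.616 0.3   0.012] near [0.404 0.289 0.012] len 0.212 yaw 0.051
   tri [0.618 0.303 0.009] 0.0055 [0.405 0.29  0.011] 0.0016
tray 348 312 far [0.581 0.21  0.012] near [0.383 0.204 0.012] len 0.198 yaw 0.028
   tri [0.585 0.215 0.008] 0.0095 [0.387 0.206 0.022] 0.0112
tray 399 297 far [0.578 0.124 0.012] near [0.38  0.125 0.012] len 0.198 yaw -0.005
   tri [0.58  0.126 0.011] 0.005 [0.386 0.13  0.021] 0.0159Traceback (most recent call last):
  File "<stdin>", line 26, in <module>
TypeError: list indices must be integers or slices, not tuple
```

Triangulated heights of 7–12 mm match the given sizes. I'll write a helper that gives the shift in tool axes, and check the tray outline and which way the knife points.

```bash
cat >> h.py <<'E'
from scipy.spatial.transform import Rotation as Ro
def go(p,yaw):
    "shift in tool axes (mm) with the present orientation, and after the spin, to TCP p with tool x at yaw"
    s=robot.read_state(); q=s['tcp_rot']; R=Ro.from_quat([q[1],q[2],q[3],q[0]]).as_matrix()
    y=np.arctan2(R[1,0],R[0,0]); spin=(y-yaw+np.pi/2)%np.pi-np.pi/2
    d=np.array(p)-s['eef_pos']; R2=R@Ro.from_euler('z',spin).as_matrix()
    print('t',s['t'],'tcp',s['eef_pos'].round(4),'yaw',y.round(3),'w',s['width'].round(4),'j7',round(s['joints'][6],2),'F',np.round(s['force'],1),'gf',s['grasp_force'])
    print('spin',spin.round(3),'now',(R.T@d*1e3).round(1),'after spin',(R2.T@d*1e3).round(1))
E
python3 - <<'E'
from h import *
im=cv2.imread("pics/top0.png"); c=robot.calibration("top")
for y in (45,85,125,165):pass
hsv=cv2.cvtColor(im,cv2.COLOR_BGR2HSV)
r=np.zeros(im.shape[:2],np.uint8); r[115:235,85:225]=255
m=((hsv[...,1]>85)*255).astype(np.uint8)&r
b=blobs(cv2.morphologyEx(m,cv2.MORPH_CLOSE,np.ones((5,5))),1)[0]
rc=cv2.minAreaRect(b); bx=cv2.boxPoints(rc); W=np.array([onplane(c,p,.044) for p in bx])
print('tray',W.round(3).tolist(),W.mean(0).round(3),[np.linalg.norm(W[i]-W[(i+1)%4]).round(3) for i in range(4)])
cv2.imwrite("pics/chk.png",cv2.resize(im[115:235,90:380],None,fx=2.7,fy=2.7,interpolation=cv2.INTER_CUBIC))
go([.45,-.24,.26],-.13)
E
```

```text
tray [[0.359, 0.413, 0.044], [0.639, 0.421, 0.044], [0.639, 0.075, 0.044], [0.359, 0.073, 0.044]] [0.499 0.246 0.044] [np.float64(0.279), np.float64(0.346), np.float64(0.28), np.float64(0.34)]Traceback (most recent call last):
  File "<stdin>", line 11, in <module>
  File "h.py", line 25, in go
    print('t',s['t'],'tcp',s['eef_pos'].round(4),'yaw',y.round(3),'w',s['width'].round(4),'j7',round(s['joints'][6],2),'F',np.round(s['force'],1),'gf',s['grasp_force'])
                                                                      ^^^^^^^^^^^^^^^^
AttributeError: 'float' object has no attribute 'round'
```

View pics/chk.png

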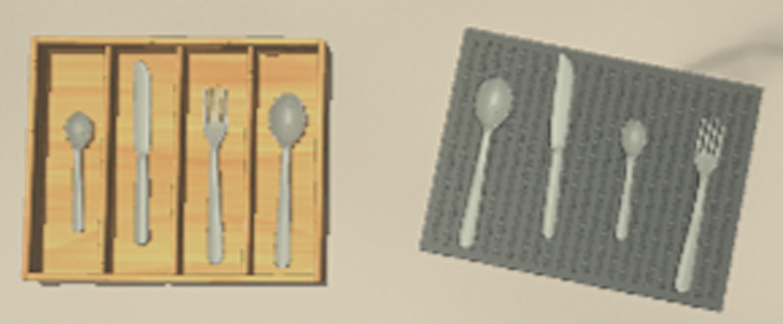

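All heads, and the knife tip, point away from the robot (+x). The tray centre is about (0.499, 0.246) with yaw about 0.02. Its measured size of 280 x 343 mm matches.

```bash
python3 -m pendant '[0,0,0,0.15,0,0,0,0.15,0,0,0,0.15,0,0,0,0.15,14,-44,0,0,14,-44,0,0,14,-44,0,0,14,-44,0,0,14,-44,0,0,14,-44,0,0,14,-44,0,0,14,-44,0,0]' 0
sed -i "s/s\['width'\].round(4)/round(s['width'],4)/" h.py
python3 - <<'E'
from h import *
go([.48,-.27,.10],-.13)
cv2.imwrite("pics/w1.png",robot.snapshot("wrist")); c=robot.calibration("wrist"); print(c['T'].round(3),c['fx'])
E
```

```text
t: 1.7
eef_pos: [0.4505, -0.2455, 0.2577]
tcp_rot: [0.0, 0.998, -0.067, 0.0]
force: [-0.0, 0.4, -0.4]
width: 0.0881
grasp_force: 0.0
t 1.7 tcp [ 0.4505 -0.2455  0.2577] yaw -0.134 w 0.0881 j7 -1.29 F [-0.   0.4 -0.4] gf 0.0
spin -0.004 now [ 32.5  20.4 157.7] after spin [ 32.5  20.5 157.7]
[[-0.127 -0.942 -0.31   0.533]
 [-0.992  0.119  0.044 -0.25 ]
 [-0.005  0.313 -0.95   0.384]
 [ 0.     0.     0.     1.   ]] 321.1804888719353
```

View pics/w1.png

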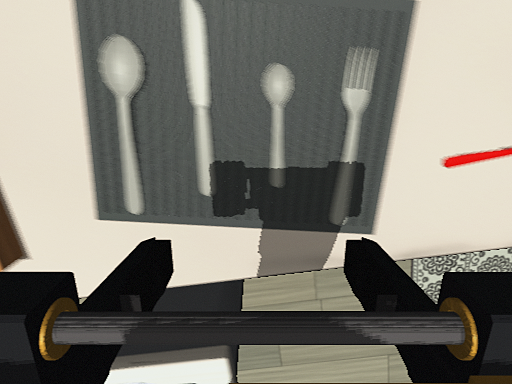

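The wrist view shows all four pieces clearly: tablespoon (125,120), knife (200,100), teaspoon (277,120) and fork (352,130). I'll measure the handle midline at each grip point here, at two heights of ray, against the top view.

```bash
cat > m.py <<'E'
from h import *
PC={"tablespoon":(([.599,-.123],[.405,-.085]),112/205,.0157),"knife":(([.625,-.2],[.419,-.182]),87/220,.008),"teaspoon":(([.549,-.284],[.416,-.267]),74/142,.013),"fork":(([.55,-.372],[.357,-.337]),109/208,.0146)}
def proj(c,P):
    q=np.linalg.inv(c['T'])@np.append(P,1); return np.array([c['fx']*q[0]/q[2]+c['cx'],c['fy']*q[1]/q[2]+c['cy']])
def mid(im,c,P,yaw):
    "handle middle: brightest run across the handle at P, from gray profile against the mat"
    n=np.array([-np.sin(yaw),np.cos(yaw),0]); s=np.arange(-.02,.0201,.0005)
    uv=np.array([proj(c,P+n*k) for k in s],np.float32)
    g=cv2.remap(cv2.cvtColor(im,cv2.COLOR_BGR2GRAY),uv[:,0],uv[:,1],cv2.INTER_LINEAR).ravel().astype(float)
    w=g>(g.min()+g.max())/2; k=s[w]
    return P+n*(k.min()+k.max())/2, k.max()-k.min(), uv[w].mean(0)
E
python3 - <<'E'
from m import *
im=cv2.imread("pics/w1.png"); cw=robot.calibration("wrist"); it=cv2.imread("pics/top0.png"); ct=robot.calibration("top")
si=cv2.imread("pics/scene0.png"); cs=robot.calibration("scene")
for n,((f,e),fr,z) in PC.items():
    f,e=np.array(f),np.array(e); o=np.append(e+(f-e)*fr,z); u=(f-e)/np.linalg.norm(f-e); yaw=np.arctan2(u[1],u[0])
    M=[]
    for k in(-.02,0,.02):
        P=o+np.append(u,0)*k; a,wa,pa=mid(im,cw,P,yaw); b,wb,pb=mid(it,ct,P,yaw); s_,ws,ps=mid(si,cs,P,yaw)
        M.append(a); T,g=tri(cw,pa,cs,ps)
        print(n,k,'wrist',a.round(4),round(wa,4),'top',b.round(4),round(wb,4),'scene',s_[:2].round(4),'tri z',T[2].round(4),g.round(4))
    d=M[2]-M[0]; print('   yaw',yaw.round(3),np.arctan2(d[1],d[0]).round(3))
E
```

```text
tablespoon -0.02 wrist [ 0.4937 -0.0901  0.0157] 0.013 top [ 0.4914 -0.1017  0.0157] 0.0085 scene [ 0.4917 -0.1   ] tri z 0.0194 0.0073
tablespoon 0 wrist [ 0.5135 -0.0928  0.0157] 0.0125 top [ 0.511  -0.1055  0.0157] 0.0075 scene [ 0.5112 -0.1045] tri z 0.0203 0.0087
tablespoon 0.02 wrist [ 0.5332 -0.0964  0.0157] 0.012 top [ 0.5307 -0.1091  0.0157] 0.007 scene [ 0.5307 -0.1094] tri z 0.021 0.0094
   yaw -0.193 -0.156
knife -0.02 wrist [ 0.4815 -0.1769  0.008 ] 0.015 top [ 0.4804 -0.1886  0.008 ] 0.0115 scene [ 0.4803 -0.1904] tri z 0.0131 0.0094
knife 0 wrist [ 0.5014 -0.1789  0.008 ] 0.0135 top [ 0.5002 -0.1916  0.008 ] 0.011 scene [ 0.5002 -0.1919] tri z 0.0131 0.009
knife 0.02 wrist [ 0.5212 -0.1814  0.008 ] 0.014 top [ 0.5203 -0.1924  0.008 ] 0.014 scene [ 0.5201 -0.1936] tri z 0.013 0.0084
   yaw -0.087 -0.112
teaspoon -0.02 wrist [ 0.4669 -0.2619  0.013 ] 0.011 top [ 0.4655 -0.2731  0.013 ] 0.0085 scene [ 0.4659 -0.2696] tri z 0.0153 0.0058
teaspoon 0 wrist [ 0.4868 -0.2642  0.013 ] 0.0105 top [ 0.4852 -0.2764  0.013 ] 0.007 scene [ 0.4853 -0.2761] tri z 0.0168 0.0089
teaspoon 0.02 wrist [ 0.5067 -0.2665  0.013 ] 0.011 top [ 0.5052 -0.2779  0.013 ] 0.009 scene [ 0.5051 -0.2786] tri z 0.0171 0.0091
   yaw -0.127 -0.115
fork -0.02 wrist [ 0.4403 -0.3417  0.0146] 0.0125 top [ 0.438  -0.3545  0.0146] 0.0115 scene [ 0.4384 -0.352 ] tri z 0.0166 0.0081
fork 0 wrist [ 0.4597 -0.3465  0.0146] 0.012 top [ 0.4576 -0.3583  0.0146] 0.008 scene [ 0.4578 -0.3573] tri z 0.0168 0.0085
fork 0.02 wrist [ 0.4795 -0.3496  0.0146] 0.011 top [ 0.4773 -0.3619  0.0146] 0.008 scene [ 0.4774 -0.3611] tri z 0.0171 0.0091
   yaw -0.179 -0.198
```

The wrist points all sit about 12 mm off in y, because the arm was still settling when I took the picture. I'll repeat it now that the arm is at rest.

```bash
python3 -m pendant '[0,0,0,0,0,0,0,0]' 0.4; cat > w.py <<'E'
from m import *
robot.snapshot("wrist"); cw=robot.calibration("wrist"); im=robot.snapshot("wrist")
cs=robot.calibration("scene"); si=cv2.imread("pics/scene0.png")
for n,((f,e),fr,z) in PC.items():
    f,e=np.array(f),np.array(e); o=np.append(e+(f-e)*fr,z); u=(f-e)/np.linalg.norm(f-e); yaw=np.arctan2(u[1],u[0])
    M=[];Z=[]
    for k in(-.02,0,.02):
        P=o+np.append(u,0)*k; a,wa,pa=mid(im,cw,P,yaw); s_,ws,ps=mid(si,cs,P,yaw)
        M.append(a);Z.append(tri(cw,pa,cs,ps)[0][2])
    d=M[2]-M[0]; print(n,M[1].round(4),'w',round(wa,4),'tri z',np.round(Z,4),'yaw',yaw.round(3),np.arctan2(d[1],d[0]).round(3))
go([.457,-.3575,.025],-.185)
E
python3 w.py
```

```text
t: 2.0
eef_pos: [0.4493, -0.2481, 0.2576]
tcp_rot: [0.0, 0.998, -0.068, -0.0]
force: [0.1, -0.4, -1.0]
width: 0.0701
grasp_force: 0.0
tablespoon [ 0.511  -0.1055  0.0157] w 0.0085 tri z [0.0148 0.0153 0.0159] yaw -0.193 -0.162
knife [ 0.5003 -0.1909  0.008 ] w 0.0145 tri z [0.0087 0.0084 0.0082] yaw -0.087 -0.112
teaspoon [ 0.4853 -0.2761  0.013 ] w 0.008 tri z [0.0118 0.013  0.0131] yaw -0.127 -0.121
fork [ 0.4576 -0.3585  0.0146] w 0.0085 tri z [0.0141 0.0144 0.0144] yaw -0.179 -0.192
t 2.1 tcp [ 0.4493 -0.2483  0.2577] yaw -0.137 w 0.0622 j7 -1.29 F [-0.8  0.  -0. ] gf 0.0
spin 0.048 now [ 22.6 107.  232.7] after spin [ 27.7 105.8 232.7]
```

Everything agrees: handle heights of 15.3, 8.4, 13.0 and 14.4 mm fit the given sizes on the 4 mm mat. Fork first.

```bash
python3 -m pendant '[0,0,0,0.048,9,35,45,0,9,35,45,0,10,36,45,0,0,0,30,0,0,0,0,0,0,0,0,0]'; python3 -c "
from h import *
go([.4576,-.3585,.025],-.185)"
```

```text
t: 2.98
eef_pos: [0.4588, -0.3567, 0.0938]
tcp_rot: [0.0, 0.996, -0.091, 0.001]
force: [-0.1, 0.3, -0.0]
width: 0.053
grasp_force: 0.0
t 2.975 tcp [ 0.4588 -0.3567  0.0938] yaw -0.182 w 0.053 j7 -1.14 F [-0.1  0.3 -0. ] gf 0.0
spin 0.003 now [-0.9  2.  68.8] after spin [-0.9  2.  68.8]
```

```bash
python3 -m pendant '[-1,2,25,0,0,0,20,0,0,0,15,0,0,0,8,0,0,0,0,0,0,0,0,0]'; python3 -m pendant '[0,0,0,0,0,0,0,0,0,0,0,0,0,0,0,0,0,0,0,0]' 1; python3 -m pendant '[0,0,-10,0,0,0,-25,0,0,0,-25,0,0,0,-25,0,0,0,0,0]'; python3 -c "
from h import *
go([.50,.206,.11],.02)"
```

```text
t: 3.72
eef_pos: [0.4573, -0.3582, 0.0251]
tcp_rot: [0.0, 0.996, -0.091, 0.0]
force: [-0.3, 0.3, 0.6]
width: 0.053
grasp_force: 0.0
t: 4.35
eef_pos: [0.457, -0.358, 0.0247]
tcp_rot: [-0.0, 0.996, -0.091, -0.0]
force: [-0.1, -0.4, 0.8]
width: 0.0097
grasp_force: 30.0
t: 4.97
eef_pos: [0.4582, -0.3589, 0.1119]
tcp_rot: [0.001, 0.996, -0.091, 0.002]
force: [-1.6, -0.3, -0.7]
width: 0.0097
grasp_force: 30.0
t 4.975 tcp [ 0.4582 -0.3589  0.1119] yaw -0.182 w 0.0097 j7 -1.14 F [-1.6 -0.3 -0.7] gf 29.995612800121307
spin -0.202 now [ -61.3 -563.2    0.7] after spin [  53.1 -564.     0.7]
```

Held (9.7 mm, 30 N). Carrying it to the fork bay (y 0.206).

```bash
python3 -m pendant '[0,0,0,-0.1,0,0,0,-0.1,3,-30,0,0,6,-56,0,0,6,-56,0,0,6,-56,0,0,6,-56,0,0,6,-56,0,0,6,-56,0,0,6,-56,0,0,6,-56,0,0,3,-50,0,0]'; python3 -m pendant '[0,-36,0,0,0,0,0,0,0,0,0,0]';  python3 -c "
from h import *
cv2.imwrite('pics/w2.png',robot.snapshot('wrist'))
go([.505,.206,.04],.02)"
```

```text
t: 6.48
eef_pos: [0.5011, 0.173, 0.109]
tcp_rot: [0.0, 1.0, 0.009, -0.0]
force: [0.7, -0.2, -1.7]
width: 0.0098
grasp_force: 30.0
t: 6.85
eef_pos: [0.5005, 0.2056, 0.109]
tcp_rot: [0.001, 1.0, 0.009, -0.001]
force: [0.9, -0.2, 0.5]
width: 0.0094
grasp_force: 30.0
t 6.9 tcp [0.5008 0.2051 0.1092] yaw 0.016 w 0.0098 j7 -2.04 F [-0.3  0.1 -1.3] gf 29.995387494564056
spin -0.004 now [ 4.3 -0.9 69.2] after spin [ 4.3 -0.9 69.2]
```

View pics/w2.png

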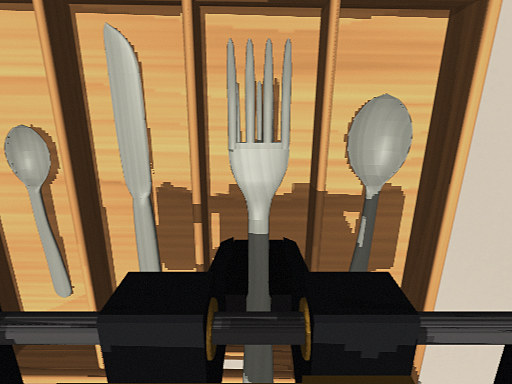

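The held fork hangs aligned over the tray fork, with its head at (258,130) mid-bay between the dividers at columns 195 and 330. Lowering, then releasing with a narrow opening.

```bash
python3 -m pendant '[4,-1,20,0,0,0,20,0,0,0,15,0,0,0,9,0,0,0,5,0,0,0,0,0,0,0,0,0]'; python3 -m pendant '[0,0,0,0,0,0,0,0,0,0,0,0]' 0.7; python3 -m pendant '[0,0,-10,0,0,0,-30,0,0,0,-40,0,0,0,-40,0,0,0,-20,0,0,0,0,0,0,0,0,0]' ; python3 -c "
from h import *
cv2.imwrite('pics/w3.png',robot.snapshot('wrist'))
go([.4853,-.2761,.11],-.122)"
```

```text
t: 7.78
eef_pos: [0.5052, 0.2081, 0.0412]
tcp_rot: [-0.0, 1.0, 0.009, 0.0]
force: [0.2, -0.2, -0.2]
width: 0.0098
grasp_force: 30.0
t: 8.15
eef_pos: [0.505, 0.208, 0.0408]
tcp_rot: [-0.0, 1.0, 0.009, 0.0]
force: [-0.2, 0.2, -0.3]
width: 0.0268
grasp_force: 0.0
t: 9.02
eef_pos: [0.5044, 0.2077, 0.18]
tcp_rot: [0.0, 1.0, 0.009, -0.001]
force: [-0.6, -0.3, -0.6]
width: 0.0264
grasp_force: 0.0
t 9.075 tcp [0.5042 0.2076 0.1797] yaw 0.018 w 0.0262 j7 -2.04 F [ 0.3  0.1 -0.4] gf 0.0
spin 0.14 now [-27.4 483.3  70.1] after spin [ 40.3 482.4  70.1]
```

View pics/w3.png

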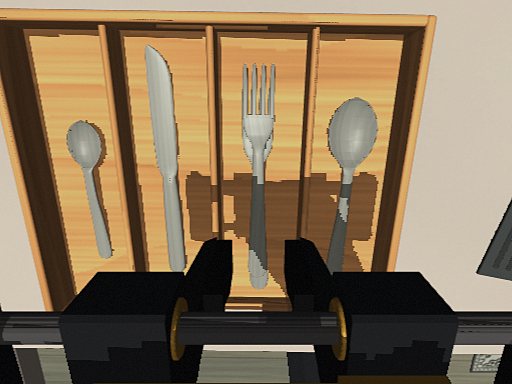

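The forks lie stacked and aligned in their bay (258,170). Teaspoon next.

```bash
python3 -m pendant '[0,0,0,0.14,2,30,0,0,5,56,0,0,5,56,0,0,5,56,0,0,5,56,0,0,5,56,10,0,5,56,20,0,5,56,20,0,3,40,20,0,0,20,0,0,0,0,0,0]' 0.4; python3 -m pendant '[0,0,0,0,0,0,0,0]'; python3 -c "
from h import *
go([.4853,-.2761,.025],-.122)"
```

```text
t: 10.58
eef_pos: [0.4855, -0.2759, 0.1107]
tcp_rot: [-0.0, 0.998, -0.062, -0.0]
force: [0.0, 0.1, -0.7]
width: 0.0528
grasp_force: 0.0
t: 10.82
eef_pos: [0.4868, -0.2734, 0.1113]
tcp_rot: [-0.0, 0.998, -0.06, 0.0]
force: [0.7, 0.3, -0.0]
width: 0.053
grasp_force: 0.0
t 10.825 tcp [ 0.4868 -0.2734  0.1113] yaw -0.119 w 0.053 j7 -1.19 F [ 0.7  0.3 -0. ] gf 0.0
spin 0.003 now [-1.2  2.9 86.3] after spin [-1.2  2.9 86.3]
```

```bash
python3 -m pendant '[-1,3,30,0,0,0,30,0,0,0,17,0,0,0,9,0,0,0,0,0,0,0,0,0]'; python3 -m pendant '[0,0,0,0,0,0,0,0,0,0,0,0,0,0,0,0,0,0,0,0]' 1; python3 -m pendant '[0,0,-10,0,0,0,-25,0,0,0,-25,0,0,0,-25,0,0,0,0,0]'; python3 -c "
from h import *
go([.49,.367,.11],.03)"
```

```text
t: 11.58
eef_pos: [0.485, -0.2785, 0.0255]
tcp_rot: [0.0, 0.998, -0.061, 0.001]
force: [-1.0, -0.5, 0.8]
width: 0.0526
grasp_force: 0.0
t: 12.2
eef_pos: [0.4845, -0.2782, 0.0247]
tcp_rot: [-0.0, 0.998, -0.061, -0.0]
force: [-0.3, -0.1, 0.3]
width: 0.0086
grasp_force: 30.0
t: 12.82
eef_pos: [0.4858, -0.279, 0.1118]
tcp_rot: [0.001, 0.998, -0.061, 0.002]
force: [-0.6, -0.1, -0.9]
width: 0.008
grasp_force: 30.0
t 12.825 tcp [ 0.4858 -0.279   0.1118] yaw -0.122 w 0.008 j7 -1.18 F [-0.6 -0.1 -0.9] gf 29.982519149780273
spin -0.152 now [-7.470e+01 -6.416e+02  6.000e-01] after spin [ 2.350e+01 -6.455e+02  6.000e-01]
```

Held. Carrying it to the leftmost bay.

```bash
python3 -m pendant '[0,0,0,-0.15,2,-30,0,0,2,-56,0,0,2,-56,0,0,2,-56,0,0,2,-56,0,0,2,-56,0,0,2,-56,0,0,2,-56,0,0,2,-56,0,0,2,-56,0,0,3,-56,0,0]'; python3 -m pendant '[0,-35,0,0,0,-20,0,0,0,0,0,0,0,0,0,0]';  python3 -c "
from h import *
robot.snapshot('wrist');c=robot.calibration('wrist');im=robot.snapshot('wrist');cv2.imwrite('pics/w4.png',im)
go([.49,.367,.04],.03)"
```

```text
t: 14.32
eef_pos: [0.4904, 0.3137, 0.1088]
tcp_rot: [0.0, 1.0, 0.014, -0.0]
force: [0.7, -0.5, 0.3]
width: 0.008
grasp_force: 30.0
t: 14.82
eef_pos: [0.4901, 0.3648, 0.1094]
tcp_rot: [0.001, 1.0, 0.013, -0.0]
force: [-1.0, 0.1, 0.2]
width: 0.008
grasp_force: 30.0
t 14.925 tcp [0.4902 0.3649 0.1096] yaw 0.025 w 0.0086 j7 -2.22 F [-0.9  0.1  0.2] gf 29.982571005821228
spin -0.005 now [-0.1 -2.2 69.6] after spin [-0.1 -2.2 69.6]
```

View pics/w4.png

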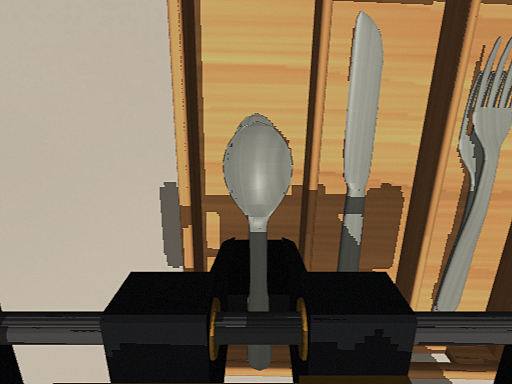

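The teaspoon hangs directly over its twin, at (258,165). Lowering.

```bash
python3 -m pendant '[0,-2,20,0,0,0,20,0,0,0,15,0,0,0,10,0,0,0,5,0,0,0,0,0,0,0,0,0]'; python3 -m pendant '[0,0,0,0,0,0,0,0,0,0,0,0]' 0.7; python3 -m pendant '[0,0,-10,0,0,0,-30,0,0,0,-40,0,0,0,-40,0,0,0,-20,0,0,0,0,0,0,0,0,0]' ; python3 -c "
from h import *
cv2.imwrite('pics/w5.png',robot.snapshot('wrist'))
go([.5003,-.1912,.11],-.11)"
```

```text
t: 15.8
eef_pos: [0.4899, 0.3695, 0.0402]
tcp_rot: [-0.0, 1.0, 0.014, 0.0]
force: [-0.6, 0.3, -0.4]
width: 0.0085
grasp_force: 30.0
t: 16.18
eef_pos: [0.4896, 0.3693, 0.0399]
tcp_rot: [-0.0, 1.0, 0.014, 0.0]
force: [-0.8, -0.0, -0.5]
width: 0.0268
grasp_force: 0.0
t: 17.05
eef_pos: [0.489, 0.3689, 0.179]
tcp_rot: [0.0, 1.0, 0.014, -0.0]
force: [0.1, -0.6, -1.0]
width: 0.0267
grasp_force: 0.0
t 17.1 tcp [0.4888 0.3687 0.1786] yaw 0.028 w 0.0265 j7 -2.22 F [-0.4  0.1  0.4] gf 0.0
spin 0.138 now [ -4.1 559.9  69.3] after spin [ 72.9 555.2  69.3]
```

View pics/w5.png

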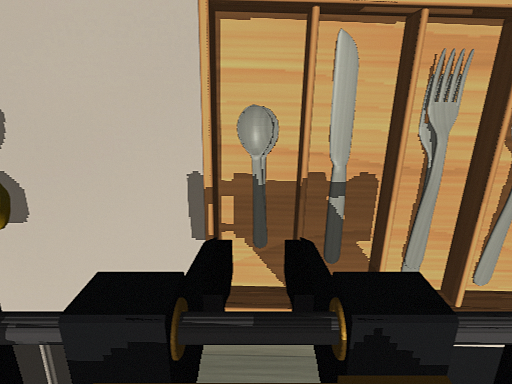

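The teaspoons are nested at (258,130). Knife next.

```bash
python3 -m pendant '[0,0,0,0.13,4,30,0,0,7,56,0,0,7,56,0,0,7,56,0,0,7,56,0,0,7,56,0,0,7,56,0,0,8,56,20,0,8,56,20,0,8,50,20,0,3,27,10,0]' 0.4; python3 -m pendant '[0,0,0,0,0,0,0,0,0,0,0,0]'; python3 -c "
from h import *
go([.5003,-.1910,.0245],-.105)"
```

```text
t: 18.6
eef_pos: [0.5038, -0.1934, 0.1076]
tcp_rot: [0.0, 0.999, -0.053, -0.002]
force: [0.8, 0.2, 0.2]
width: 0.0526
grasp_force: 0.0
t: 18.98
eef_pos: [0.5059, -0.1886, 0.1098]
tcp_rot: [-0.0, 0.999, -0.05, 0.0]
force: [1.0, -0.1, -0.7]
width: 0.0525
grasp_force: 0.0
t 18.975 tcp [ 0.5059 -0.1886  0.1098] yaw -0.1 w 0.0525 j7 -1.27 F [ 1.  -0.1 -0.7] gf 0.0
spin 0.005 now [-5.3  3.  85.3] after spin [-5.3  3.  85.3]
```

```bash
python3 -m pendant '[-5,2.5,30,0,0,0,30,0,0,0,16,0,0,0,9,0,0,0,0,0,0,0,0,0]'; python3 -m pendant '[0,0,0,0,0,0,0,0,0,0,0,0,0,0,0,0,0,0,0,0]' 1; python3 -m pendant '[0,0,-10,0,0,0,-25,0,0,0,-25,0,0,0,-25,0,0,0,0,0]'; python3 -c "
from h import *
go([.482,.2875,.11],.04)"
```

```text
t: 19.73
eef_pos: [0.5009, -0.1925, 0.0255]
tcp_rot: [0.0, 0.999, -0.051, 0.001]
force: [0.9, 0.0, -1.0]
width: 0.0528
grasp_force: 0.0
t: 20.35
eef_pos: [0.5003, -0.1923, 0.0248]
tcp_rot: [-0.0, 0.999, -0.051, 0.0]
force: [-0.2, 1.5, 1.2]
width: 0.0149
grasp_force: 30.0
t: 20.98
eef_pos: [0.5016, -0.1928, 0.1117]
tcp_rot: [0.0, 0.999, -0.051, 0.002]
force: [0.7, -0.7, -1.0]
width: 0.015
grasp_force: 30.0
t 20.975 tcp [ 0.5016 -0.1928  0.1117] yaw -0.102 w 0.015 j7 -1.26 F [ 0.7 -0.7 -1. ] gf 29.98769223690033
spin -0.142 now [ -68.5 -475.8    1. ] after spin [-4.000e-01 -4.807e+02  1.000e+00]
```

```bash
python3 -m pendant '[0,0,0,-0.14,0,-30,0,0,0,-56,0,0,0,-56,0,0,0,-56,0,0,0,-56,0,0,0,-56,0,0,0,-56,0,0,0,-50,0,0,0,-40,0,0,0,-25,0,0,0,0,0,0]'; python3 -m pendant '[0,0,0,0,0,0,0,0]';  python3 -c "
from h import *
robot.snapshot('wrist');im=robot.snapshot('wrist');cv2.imwrite('pics/w6.png',im)
go([.479,.2875,.04],.03)"
```

```text
t: 22.48
eef_pos: [0.4809, 0.2903, 0.1088]
tcp_rot: [-0.0, 1.0, 0.021, -0.001]
force: [0.1, 0.1, -0.3]
width: 0.015
grasp_force: 30.0
t: 22.72
eef_pos: [0.4823, 0.2864, 0.1095]
tcp_rot: [0.001, 1.0, 0.018, -0.0]
force: [-0.6, -0.2, -0.7]
width: 0.0151
grasp_force: 30.0
t 22.825 tcp [0.4824 0.2871 0.1097] yaw 0.036 w 0.0151 j7 -2.05 F [-0.4 -0.   0.1] gf 29.987715482711792
spin 0.006 now [-3.3 -0.6 69.7] after spin [-3.4 -0.6 69.7]
```

View pics/w6.png

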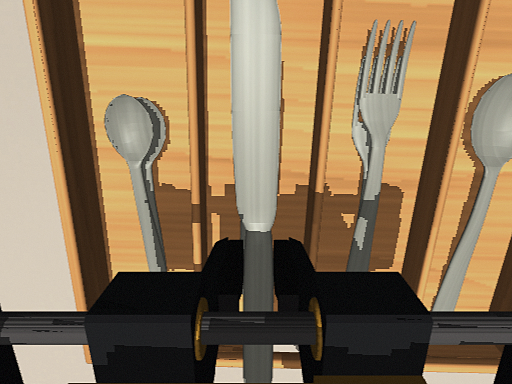

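The knife hides the tray knife, so it is aligned with it in mid-bay (column 258, dividers at 200 and 318). Lowering.

```bash
python3 -m pendant '[-2,-1,20,0,0,0,20,0,0,0,15,0,0,0,11,0,0,0,5,0,0,0,0,0,0,0,0,0]'; python3 -m pendant '[0,0,0,0,0,0,0,0,0,0,0,0]' 0.68; python3 -m pendant '[0,0,-10,0,0,0,-30,0,0,0,-40,0,0,0,-40,0,0,0,-20,0,0,0,0,0,0,0,0,0]' ; python3 -c "
from h import *
cv2.imwrite('pics/w7.png',robot.snapshot('wrist'))
go([.511,-.1058,.11],-.175)"
```

```text
t: 23.7
eef_pos: [0.4804, 0.2894, 0.0392]
tcp_rot: [-0.0, 1.0, 0.019, 0.0]
force: [0.1, -0.1, -0.1]
width: 0.0149
grasp_force: 30.0
t: 24.08
eef_pos: [0.4802, 0.2894, 0.0389]
tcp_rot: [-0.0, 1.0, 0.019, 0.0]
force: [0.4, -0.3, 0.0]
width: 0.0277
grasp_force: 0.0
t: 24.95
eef_pos: [0.4795, 0.289, 0.178]
tcp_rot: [0.0, 1.0, 0.019, -0.001]
force: [-0.0, -0.8, 0.5]
width: 0.0281
grasp_force: 0.0
t 25.0 tcp [0.4794 0.2888 0.1777] yaw 0.038 w 0.0281 j7 -2.07 F [0.4 0.6 0.2] gf 0.0
spin 0.213 now [ 16.8 395.5  68.1] after spin [ 99.9 383.   68.1]
```

View pics/w7.png

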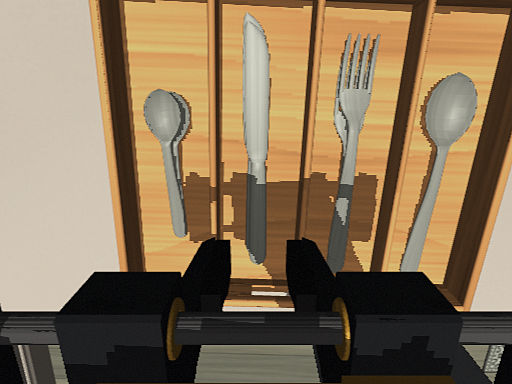

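The knives are stacked in their bay at (256,140). Tablespoon last.

```bash
python3 -m pendant '[0,0,0,0.1,0,0,0,0.11,7,28,0,0,12,50,0,0,14,56,0,0,14,56,0,0,14,56,0,0,14,56,20,0,12,45,30,0,7,28,15,0,0,0,0,0,0,0,0,0]' 0.4; python3 -m pendant '[0,0,0,0]'; python3 -c "
from h import *
go([.511,-.1056,.025],-.175)"
```

```text
t: 26.5
eef_pos: [0.5083, -0.0951, 0.1134]
tcp_rot: [-0.0, 0.996, -0.085, -0.001]
force: [0.3, -0.3, 0.9]
width: 0.0527
grasp_force: 0.0
t: 26.62
eef_pos: [0.5088, -0.0947, 0.114]
tcp_rot: [-0.0, 0.996, -0.085, 0.0]
force: [0.2, -0.8, -0.2]
width: 0.053
grasp_force: 0.0
t 26.625 tcp [ 0.5088 -0.0947  0.114 ] yaw -0.17 w 0.053 j7 -1.46 F [ 0.2 -0.8 -0.2] gf 0.0
spin 0.005 now [ 4.  10.5 89. ] after spin [ 4.  10.5 89. ]
```

```bash
python3 -m pendant '[4,10,30,0,0,0,30,0,0,0,20,0,0,0,9,0,0,0,0,0,0,0,0,0]'; python3 -m pendant '[0,0,0,0,0,0,0,0,0,0,0,0,0,0,0,0,0,0,0,0]' 1; python3 -m pendant '[0,0,-10,0,0,0,-25,0,0,0,-25,0,0,0,-25,0,0,0,0,0]'; python3 -c "
from h import *
go([.495,.124,.11],.01)"
```

```text
t: 27.38
eef_pos: [0.5113, -0.1067, 0.0255]
tcp_rot: [0.0, 0.996, -0.086, 0.001]
force: [0.7, -0.9, 0.4]
width: 0.0531
grasp_force: 0.0
t: 28.0
eef_pos: [0.5106, -0.1068, 0.0247]
tcp_rot: [-0.0, 0.996, -0.086, -0.0]
force: [0.1, -0.5, 0.9]
width: 0.0093
grasp_force: 30.0
t: 28.62
eef_pos: [0.512, -0.1071, 0.1116]
tcp_rot: [0.0, 0.996, -0.086, 0.002]
force: [0.2, 0.7, -1.1]
width: 0.0095
grasp_force: 30.0
t 28.625 tcp [ 0.512  -0.1071  0.1116] yaw -0.172 w 0.0095 j7 -1.43 F [ 0.2  0.7 -1.1] gf 29.998725056648254
spin -0.182 now [ -56.3 -224.8    1.4] after spin [ -14.7 -231.2    1.4]
```

```bash
python3 -m pendant '[0,0,0,-0.09,0,0,0,-0.09,-2,-30,0,0,-3,-50,0,0,-3,-50,0,0,-3,-50,0,0,-3,-35,0,0,0,-16,0,0,0,0,0,0,0,0,0,0]';  python3 -c "
from h import *
robot.snapshot('wrist');im=robot.snapshot('wrist');cv2.imwrite('pics/w8.png',im)
go([.495,.124,.04],.01)"
```

```text
t: 29.88
eef_pos: [0.495, 0.1219, 0.1095]
tcp_rot: [0.001, 1.0, 0.003, -0.0]
force: [0.6, -0.6, 0.0]
width: 0.0098
grasp_force: 30.0
t 29.975 tcp [0.4951 0.1221 0.1097] yaw 0.005 w 0.0097 j7 -1.74 F [-1.3 -0.1 -0.9] gf 29.99861240386963
spin -0.005 now [-0.  -1.9 69.7] after spin [-0.  -1.9 69.7]
```

View pics/w8.png

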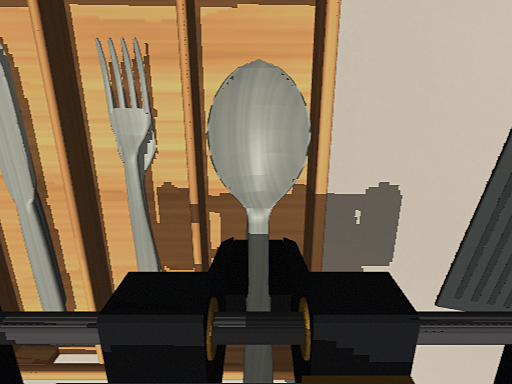

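The tablespoon is centred over its bay, bowl at (258,130) between columns 195 and 322. Lowering.

```bash
python3 -m pendant '[0,0,20,0,0,0,20,0,0,0,15,0,0,0,9,0,0,0,4,0,0,0,0,0,0,0,0,0]'; python3 -m pendant '[0,0,0,0,0,0,0,0,0,0,0,0]' 0.7; python3 -m pendant '[0,0,-10,0,0,0,-30,0,0,0,-40,0,0,0,-40,0,0,0,-30,0,-20,-30,-30,0,-40,-40,-20,0,0,0,0,0,0,0,0,0]' ; python3 -c "
from h import *
robot.snapshot('wrist');cv2.imwrite('pics/w9.png',robot.snapshot('wrist'))"
```

```text
t: 30.85
eef_pos: [0.4952, 0.1242, 0.0421]
tcp_rot: [-0.0, 1.0, 0.004, 0.0]
force: [-0.9, -0.6, -0.2]
width: 0.0096
grasp_force: 30.0
t: 31.22
eef_pos: [0.4949, 0.1241, 0.0418]
tcp_rot: [-0.0, 1.0, 0.004, 0.0]
force: [-0.6, -0.6, -0.5]
width: 0.0266
grasp_force: 0.0
t: 32.35
eef_pos: [0.4345, 0.1932, 0.2421]
tcp_rot: [-0.0, 1.0, 0.004, 0.0]
force: [0.9, 0.1, 0.5]
width: 0.0264
grasp_force: 0.0
```

View pics/w9.png

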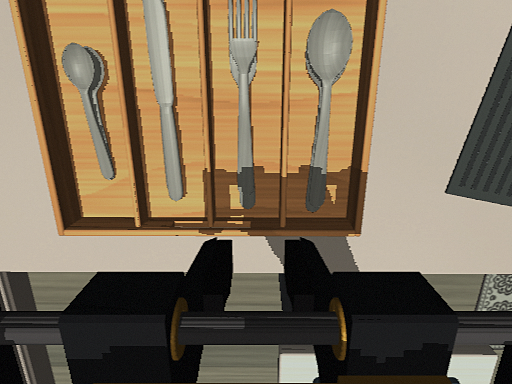

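All four pairs lie lengthwise in their bays: teaspoons (90,100), knives (165,100), forks (245,100) and tablespoons (322,110). The gripper is clear.

```bash
python3 -c "
from workcell import robot
print(robot.hand_in())"
```

```text
the job is handed in; nothing more can be done
None
```

The knife, fork, tablespoon and teaspoon each lie lengthwise in the bay with their match, and the job is handed in at about 32 s of the 102 s allowed; no verdict was returned.

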